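# Index a display turntable to its next stop

## Robot

A 6-joint arm with a two-finger parallel gripper is mounted at the origin on the work surface. World frame = base frame: x ahead of the robot, y to its left, z up, the work surface at z = 0. Lengths are in mm, angles in rad, forces in N, time in s.
With the tool pointing down it reaches from about 300 to 775 mm from the base axis. Payload 14.6 kg.
Tool frame: the origin (TCP) lies at the very end of the fingers, on their centre line; the grasp point (between the pads) lies manip.grasp_offset behind it (manip.grasp_offset is the distance from the TCP to the grasp point, in mm); z points along the fingers, y is the direction in which the jaws open and shut (so a half turn about z gives the same grasp; the last joint's range is limited). The gripper opens to 94 mm and grips with 3 to 60 N. Pads are 16 mm wide; open, the fingers measure 119 mm over their backs; the gripper's body (75 mm by 177 mm) begins 78 mm behind the grasp point.
Start: joints at [-1.382, 0.3, 1.521, -0, 1.321, -0.067], TCP at [139.154, -532.095, 205.446] pointing down, gripper open.
Joint ranges: [-3.03, 3.03], [-0.79, 2.21], [0.23, 2.52], [-1.04, 4.18], [0, 3.07], [-2.55, 2.55]. Speed limits (rad/s): [2.22, 2.22, 2.57, 3.14, 3.14, 3.14].

## Interface

Orientations are given as [roll, pitch, yaw] about the fixed x, y, z axes, in that order (R = Rz(yaw) Ry(pitch) Rx(roll)).
In Python, from cell import manip gives the robot as it stands.
- The arm moves only by the tool send_rows, never from a script. Its argument "commands" is a list of rows, each a list of 2 entries, a list of its own where there are three numbers: the shift along the tool's x, y, z in m, then the turn about the tool's z in rad. A call has exactly 8 rows; each row is the pose to reach, as a shift and turn from the pose commanded when the call began, along the tool's axes at that moment; what a row does not reach only later rows make up. A row lasts 1/12 s, in which the tool goes at most 41.7 mm and 7.16 degrees, less where a joint would pass 70% of its speed; a pose out of reach is approached as far as the arm can. A call with a gripper value outside its range is refused whole. "hand" is the closure, from -1 (fully open) to 1 (shut), so that 0 is half open, set as the call begins (left out, the last holds). The fingers move at their own pace and stop on an object; "force" is the grip in N (left out, the last holds). Time passes only in rows, so rows that repeat a pose let the fingers close, or fill a call up. It gives the time, the measured TCP pose, the force and the opening at its end, in the units of the state.
- manip.read_state(): the state, without advancing time (a new reading comes with each control period).
- manip.camera(name): name is "scene" or "top" or "wrist"; returns the picture (400x640x3 uint8, red, green, blue); there is no depth.
- manip.camera_model(name): a dict with "K" (3x3 intrinsics, pixels), "eye" and "attitude" of the camera in the world; the wrist camera has in their place "mount" (4x4, takes a point from camera to tool coordinates, whose origin is the TCP and whose axes are the flange's). Camera axes: x right, y down, z forward; pixel columns grow to the right and rows downward; lengths in mm; the calibration is good to about 2 mm. A picture is of the moment at which its call begins: read the wrist's pose just before it. camera_model takes no time and is no camera call.
- manip.sign_off(): hands the job in, once; it reports no verdict.
The state is a dict: "clock": time; "joints": joint angles; "qd": joint speeds; "effort": joint torques, N m; "eef_pos": TCP position; "eef_rot": TCP orientation; "wrist_force": force on the tool from outside, world axes, zero at the start; "moment": the same for the moment, N m; "finger_gap": finger opening in mm.
Only numpy, scipy, OpenCV 4.12 (cv2) and the standard library are available. Lean on these libraries where they do the work, as an engineer would, in place of code of your own. Each camera call takes 0.05 s, during which the arm holds its last target.

## Task

Turn the exhibit on the display turntable to its next viewing stop: pull up the spring index plunger, swing the platter counter-clockwise (seen from above) to the very next hole in the index ring, and let the pin drop fully home so the platter is locked there. Swing it smoothly, never force the pin sideways against the ring, and leave the bottle, the tin and the radio where they are.

Things in the scene. Friction and masses are not known exactly. Their poses are not given: they have to be found in the camera images.
- turntable: Fixed grey round base, 330 mm across, 26 mm high. On it lies a flat steel index ring, inner/outer diameter 217/304 mm, its face 36 mm above the cart top, with holes on a circle of radius 130 mm. Origin: centre of the underside, on the vertical spindle axis (z up). Its x axis points to the hole where the pin sits at the start.
- start_hole (a point): Mouth of that starting hole, in the ring's face. All holes are 11.5 mm, 10 mm deep, in bright bushes, unevenly spaced to suit the viewing stops: the next one counter-clockwise lies 43 to 68 degrees on (differs each time, not measured), the one after it 42 degrees further; clockwise the nearest is 50 degrees back. The face between is flat, slightly greased.
- platter (a joint): Angle of the aluminium platter (210 mm across, top 45 mm above the cart top), rad, counter-clockwise positive, 0 at the start. Stops at -1.1 and 1.8. Carries a steel roll in a pine cradle, about 3 kg, up to 116 mm above the cart top and 85 mm from the axis. Stays where left: drag 0.2 N m, about 1.5 N at the knob, plus some 2 N while the pin rides on the ring.
- plunger (a joint): Lift of the spring plunger, m: 0 = pin fully home in a hole, 0.010 = pin tip level with the ring's face (just clear of the hole, or riding on the face), 0.014 = end of travel. The spring pushes it down all the time: 6 N at 0, 11 N at 0.010, 13 N at 0.014.
- knob: Black knurled round pull knob of the plunger, 26 mm diameter, 24 mm high, straight sides, free to spin. Origin: centre of its underside, 66 mm above the cart top when the pin is home; z up. It sits 130 mm from the spindle, over a steel bracket 38 mm wide screwed to the platter (bracket top 53 mm, plunger housing 19 mm diameter up to 64 mm above the cart top).
- pin: Steel pin of the plunger, 10 mm diameter, 1.6 mm chamfer at its tip, below the knob and lifted with it. Origin: centre of its tip, 26 mm above the cart top when home; z up. 0.75 mm play all round in a hole. It is made for light side loads: about 10 N while feeling for the hole is right, 30 N is wrenching.
- bottle: Bystander: white plastic bottle, 66 mm diameter, 170 mm high, upright. Origin: centre of its underside.
- tin: Bystander: lidded metal sample tin, 72 mm diameter, 60 mm high. Origin: centre of its underside.
- radio: Bystander: black two-way radio lying flat, 105 x 55 x 34 mm with a 65 mm stub aerial along its +x. Origin: centre of the case's underside.

How it is judged:
By the outcome, as a careful person would: the job done as asked, in the order asked, and still so for the second after the job is handed in, with the robot touching nothing.
It also fails if it takes over 51 s, if anything falls off the work surface, if the arm or the gripper's body presses on something with over 40 N, if the wrist force passes 120 N, or if a joint passes its speed limit or range.

## Working session

There is one attempt and no reset: what is moved stays moved. The work goes in short steps, Python scripts to look and compute and a tool call to move; the robot and the scene stay as the last step left them, time stands still between calls to the robot, and variables do not carry over. Pictures are saved under pics/ and viewed, and the job is handed in when it is done.

Besides the shell and the picture viewer there is one more tool, called after "Emit:" as a command line: name --argument value ..., lists and objects as JSON in quotes. send_rows: Moves the arm, as the interface text tells. Its arguments: {"type":"object","properties":{"commands":{"type":"array","items":{"type":"array"}},"hand":{"type":"number"},"force":{"type":"number"}},"required":["commands"]}

```bash
ls; mkdir -p pics
python3 - <<'E'
from cell import manip
import cv2
print(manip.read_state(), manip.grasp_offset)
for n in ["scene","top","wrist"]:
    m=manip.camera_model(n); print(n,m)
    cv2.imwrite(f"pics/{n}0.png",manip.camera(n)[:,:,::-1])
E
```

```text
pics
{'clock': 0.0, 'joints': array([-1.38160752e+00,  3.00511500e-01,  1.52157333e+00, -9.67247019e-06,
        1.32069989e+00, -6.66171824e-02]), 'qd': array([ 7.08037336e-04, -5.08752429e-04, -1.57454665e-04, -2.03437001e-05,
       -2.71780970e-04, -2.36773180e-03]), 'effort': array([ 1.61788084e-03, -5.31808913e+01, -3.52738202e+01,  7.08793220e-02,
        2.43961177e-02, -9.20255206e-05]), 'eef_pos': array([ 139.10031077, -531.84997254,  204.86745142]), 'eef_rot': array([-3.14040261e+00, -7.00050401e-05,  2.55808347e-01]), 'wrist_force': array([-0.41184415,  0.16614922,  0.02012459]), 'moment': array([ 0.03004234,  0.04252666, -0.0388941 ]), 'finger_gap': 93.97585525659402} 18.8
scene {'K': array([[514.85718619,   0.        , 320.96428381],
       [  0.        , 514.85718619, 198.55819511],
       [  0.        ,   0.        ,   1.        ]]), 'eye': array([1116.53965861, -857.32164908, 1042.81942861]), 'attitude': array([-2.31540891e+00,  1.58448824e-03,  6.39379971e-01])}
top {'K': array([[477.94970213,   0.        , 327.17583258],
       [  0.        , 477.94970213, 196.55566095],
       [  0.        ,   0.        ,   1.        ]]), 'eye': array([ 398.67966848,  -17.87723631, 1392.61304096]), 'attitude': array([-3.06171062,  0.00433972, -1.59579876])}
wrist {'K': array([[327.19866105,   0.        , 326.4134722 ],
       [  0.        , 327.19866105, 200.76608354],
       [  0.        ,   0.        ,   1.        ]]), 'mount': array([[ 3.60705625e-04, -9.65247806e-01, -2.61336071e-01,
         7.63176579e+01],
       [ 9.99999891e-01,  2.70779529e-04,  3.80109178e-04,
         2.98730487e-01],
       [-2.96135093e-04, -2.61336180e-01,  9.65247799e-01,
        -1.80625131e+02],
       [ 0.00000000e+00,  0.00000000e+00,  0.00000000e+00,
         1.00000000e+00]])}
```

View pics/top0.png

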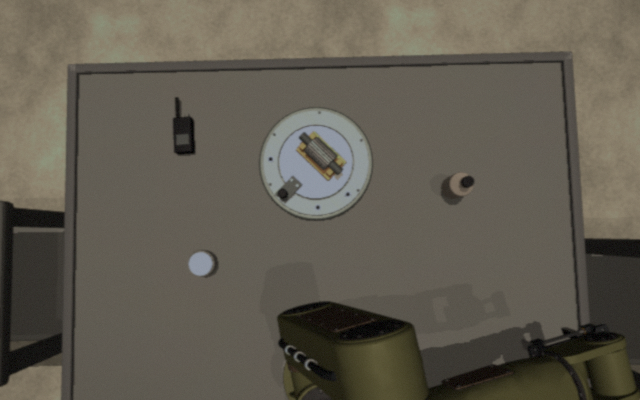

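View pics/scene0.png

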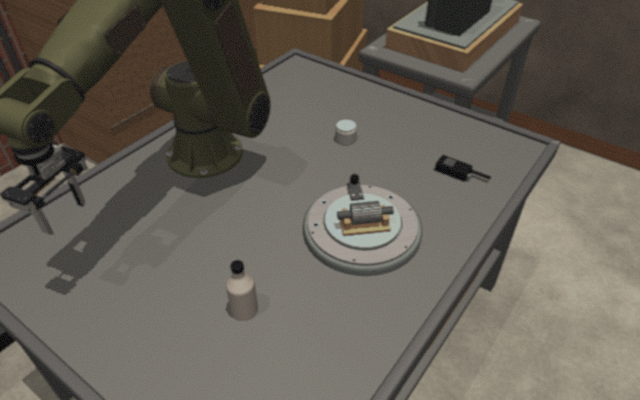

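View pics/wrist0.png

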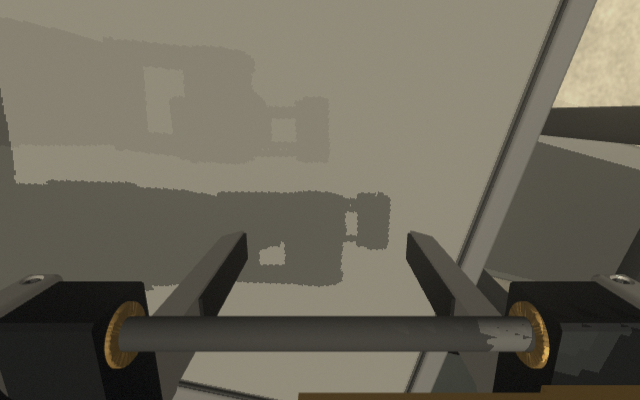

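```bash
cat > h.py <<'E'
from cell import manip
import numpy as np, cv2
from scipy.spatial.transform import Rotation as R
def pose(n,st=None):
    m=manip.camera_model(n)
    if 'eye' in m: return m['K'],R.from_euler('xyz',m['attitude']).as_matrix(),m['eye']
    Rt=R.from_euler('xyz',st['eef_rot']).as_matrix(); M=m['mount']
    return m['K'],Rt@M[:3,:3],Rt@M[:3,3]+st['eef_pos']
def cast(p,uv,z):
    K,A,e=p; uv=np.atleast_2d(uv).astype(float)
    d=(A@np.linalg.inv(K)@np.c_[uv,np.ones(len(uv))].T).T
    return e+d*((z-e[2])/d[:,2])[:,None]
def proj(p,X):
    K,A,e=p; X=np.atleast_2d(X); c=(A.T@(X-e).T); q=K@c; return (q[:2]/q[2]).T
E
python3 - <<'E'
from h import *
im=cv2.imread('pics/top0.png')
c=im[95:235,245:390]
cv2.imwrite('pics/top_crop.png',cv2.resize(c,None,fx=4,fy=4,interpolation=cv2.INTER_CUBIC))
# light ring mask
p=pose('top')
g=im.astype(int); print(im[110:113,316],im[60+40,250],im[115,316])
hsv=cv2.cvtColor(im,cv2.COLOR_BGR2HSV); print(hsv[112,316],hsv[163,255],hsv[130,316],hsv[112,250])
E
```

```text
[[126 135 133]
 [140 147 141]
 [145 149 144]] [ 86  96 101] [149 151 144]
[ 66   9 149] [ 19  36 100] [109  30 161] [ 19  35 101]
```

View pics/top_crop.png

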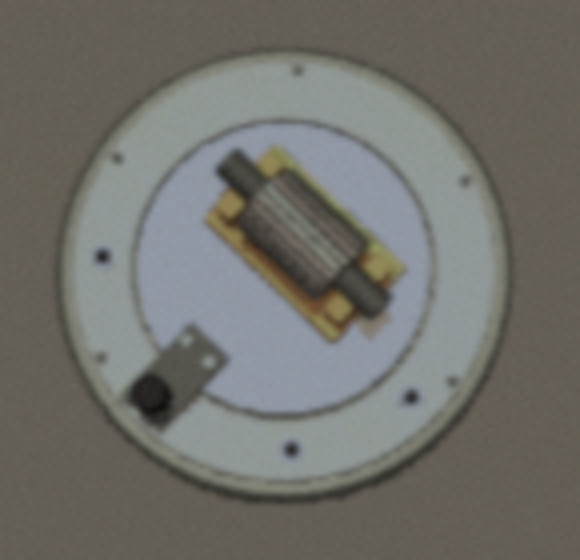

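Run:
```python
from h import *
p=pose('top'); im=cv2.imread('pics/top0.png'); hsv=cv2.cvtColor(im,cv2.COLOR_BGR2HSV)
m=((hsv[...,2]>120)).astype(np.uint8); m[:,:250]=0;m[:,385:]=0;m[:98]=0;m[228:]=0
cs,_=cv2.findContours(m,cv2.RETR_EXTERNAL,cv2.CHAIN_APPROX_NONE); c=max(cs,key=cv2.contourArea)
print(cv2.fitEllipse(cv2.convexHull(c)))
def circ(P):
    A=np.c_[2*P[:,:2],np.ones(len(P))]; b=(P[:,:2]**2).sum(1); s=np.linalg.lstsq(A,b,rcond=None)[0]
    return s[:2],np.sqrt(s[2]+s[:2]@s[:2])
h=cv2.convexHull(c)[:,0]
for z in (26,36): print(z,circ(cast(p,h,z)))
# platter: hue
m2=((hsv[...,0]>100)&(hsv[...,0]<125)&(hsv[...,1]>22)&(hsv[...,2]>130)).astype(np.uint8); m2[m==0]=0
m2=cv2.morphologyEx(m2,cv2.MORPH_OPEN,np.ones((3,3)))
cs,_=cv2.findContours(m2,cv2.RETR_EXTERNAL,cv2.CHAIN_APPROX_NONE); c2=max(cs,key=cv2.contourArea); h2=cv2.convexHull(c2)[:,0]
C,r=circ(cast(p,h2,45)); print('platter',C,r)
g=255-im[...,2].astype(float)
hs=[]
for u,v in [(270.75,159.25),(317.75,207.5),(347.75,194.25)]:
    u0,v0=int(round(u)),int(round(v)); w=g[v0-4:v0+5,u0-4:u0+5]; w=np.clip(w-np.median(w)-15,0,None)
    yy,xx=np.mgrid[v0-4:v0+5,u0-4:u0+5]; hs.append([(w*xx).sum()/w.sum(),(w*yy).sum()/w.sum()])
H=cast(p,hs,36); print(hs,H)
# circle radius130 fit through 3 holes
print(circ(H))
m3=(im.max(2)<55).astype(np.uint8); 
n,l,s,ce=cv2.connectedComponentsWithStats(m3)
for i in range(1,n):
    if 270<ce[i][0]<300 and 180<ce[i][1]<205: print(s[i],ce[i],cast(p,ce[i],90))
```

```text
((315.53436279296875, 162.92062377929688), (108.3542251586914, 109.11994934082031), 60.28650665283203)
26 (array([607.81571495,  16.49428745]), np.float64(157.55758737795858))
36 (array([606.28539114,  16.24277863]), np.float64(156.40468174442583))
platter [608.34283965  16.03646153] 103.22132695181102
[[np.float64(270.1864406779661), np.float64(158.6502311248074)], [np.float64(317.4216666666667), np.float64(206.965)], [np.float64(347.3299319727891), np.float64(193.8826530612245)]] [[620.53184629 145.91658108  36.        ]
 [478.41978663  13.75597113  36.        ]
 [513.57437829 -72.28389569  36.        ]]
(array([608.27400369,  16.61069403]), np.float64(129.88559247290632))
[278 189  10  12  87] [282.81609195 194.10344828] [[512.8730388  106.34660895  90.        ]]
```

Emit:
send_rows --commands '[[[0.015, -0.015, 0], 0], [[0.037, -0.037, 0], 0], [[0.065, -0.065, 0], 0], [[0.094, -0.094, 0], 0], [[0.123, -0.123, 0], 0], [[0.152, -0.151, 0], 0], [[0.181, -0.18, 0], 0], [[0.21, -0.209, 0], 0]]' --hand 0

```text
clock: 0.82
eef_pos: [289.8, -274.9, 205.4]
eef_rot: [3.141, -0.0, 0.255]
wrist_force: [0.3, -0.6, -1.1]
finger_gap: 47.8
```

Emit:
send_rows --commands '[[[0.029, -0.029, 0], -0.05], [[0.058, -0.058, 0], -0.1], [[0.087, -0.087, 0], -0.16], [[0.116, -0.116, 0.002], -0.22], [[0.145, -0.145, 0.005], -0.28], [[0.174, -0.174, 0.008], -0.34], [[0.203, -0.203, 0.012], -0.4], [[0.232, -0.232, 0.015], -0.46]]'

```text
clock: 1.48
eef_pos: [455.7, 8.6, 190.2]
eef_rot: [3.141, -0.0, 0.719]
wrist_force: [0.4, -0.3, 0.2]
finger_gap: 46.8
```

Emit:
send_rows --commands '[[[0.025, -0.008, 0.002], -0.02], [[0.05, -0.016, 0.005], -0.04], [[0.072, -0.023, 0.008], -0.06], [[0.09, -0.028, 0.01], -0.06], [[0.103, -0.032, 0.01], -0.06], [[0.11, -0.034, 0.01], -0.06], [[0.11, -0.034, 0.01], -0.06], [[0.11, -0.034, 0.01], -0.06]]'

```text
clock: 2.15
eef_pos: [515.6, 104.0, 180.3]
eef_rot: [-3.141, 0.0, 0.776]
wrist_force: [-0.3, -0.1, 0.1]
finger_gap: 46.9
```

Run:
```python
from h import *
st=manip.read_state(); print(st['eef_pos'],st['eef_rot'],st['wrist_force'])
cv2.imwrite("pics/wrist1.png",manip.camera('wrist')[:,:,::-1]); np.save('st1.npy',st,allow_pickle=True)
```

```text
[515.63123771 103.95392359 180.26465822] [-3.14139139e+00  4.52252102e-04  7.76006969e-01] [-0.32750306 -0.1021655   0.08500959]
```

View pics/wrist1.png

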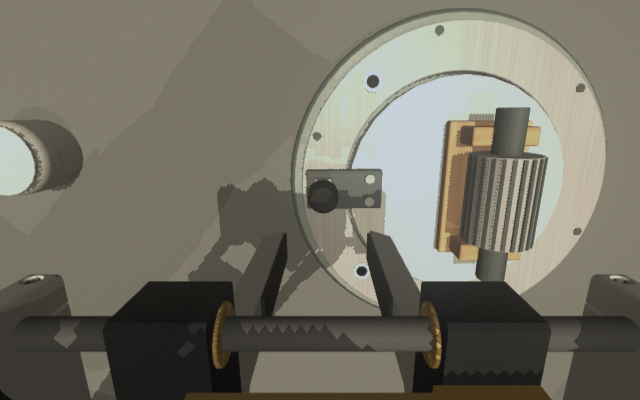

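The wrist view shows the knob at (322,196), with bushed holes at (373,82) (clockwise neighbour) and (361,271) (the next counter-clockwise one). The tin is at far left.

Run:
```python
from h import *
st=np.load('st1.npy',allow_pickle=True).item(); p=pose('wrist',st); im=cv2.imread('pics/wrist1.png')
g=im.max(2)
def blob(cx,cy,r,th):
    m=np.zeros_like(g); m[cy-r:cy+r+1,cx-r:cx+r+1]=(g[cy-r:cy+r+1,cx-r:cx+r+1]<th)
    n,l,s,ce=cv2.connectedComponentsWithStats(m); i=l[cy,cx]; print(s[i],ce[i]); return ce[i],l==i
h=[blob(373,82,8,110)[0],blob(361,271,8,110)[0]]
H=cast(p,h,36); print(H)
k,m=blob(322,196,24,45)
cs,_=cv2.findContours(m.astype(np.uint8),0,1); (c,r)=cv2.minEnclosingCircle(max(cs,key=cv2.contourArea)); print(c,r)
print(cast(p,c,90),cast(p,c,80), cast(p,k,90))
for C in ([608.3,16.6],):
    for q in list(H)+[cast(p,c,88)[0]]:
        d=q[:2]-C; print(np.hypot(*d),np.degrees(np.arctan2(d[1],d[0])))
# circle through 2 holes r=130
a,b=H[0,:2],H[1,:2]; mid=(a+b)/2; d=b-a; L=np.hypot(*d); n=np.array([-d[1],d[0]])/L
for s in(1,-1):
    C=mid+s*n*np.sqrt(130**2-L*L/4); print('C',C,[np.degrees(np.arctan2(*(q[1::-1]-C))) for q in (a,b,cast(p,c,88)[0])],2*np.degrees(np.arcsin(L/260)))
cv2.imwrite('pics/kcrop.png',cv2.resize(im[150:300,260:420],None,fx=4,fy=4))
```

```text
[367  76  12  12 113] [372.47787611  81.10619469]
[357 267  10   9  74] [361.39189189 270.82432432]
[[620.46135774 145.74281789  36.        ]
 [477.67542041  12.39117324  36.        ]]
[     0      0    640    400 255948] [319.50108616 199.49915608]
(319.5, 199.5) 376.6703796386719
[[514.58173437 110.4657245   90.        ]] [[512.52079385 108.75146705  80.        ]] [[514.58292341 110.46558203  90.        ]]
129.71417051911942 84.62033074075923
130.69236785878167 -178.1545233577268
132.69163537046092 135.18551064448738
C [607.61423609  16.37917745] [np.float64(-37.400940781847176), np.float64(-52.22441376594558), np.float64(-44.98278701893036)] 97.42939180669468
C [490.52254205 141.75481367] [np.float64(-35.76263690974999), np.float64(-54.90928542757431), np.float64(-45.60770091702462)] 97.42939180669468
```

View pics/kcrop.png

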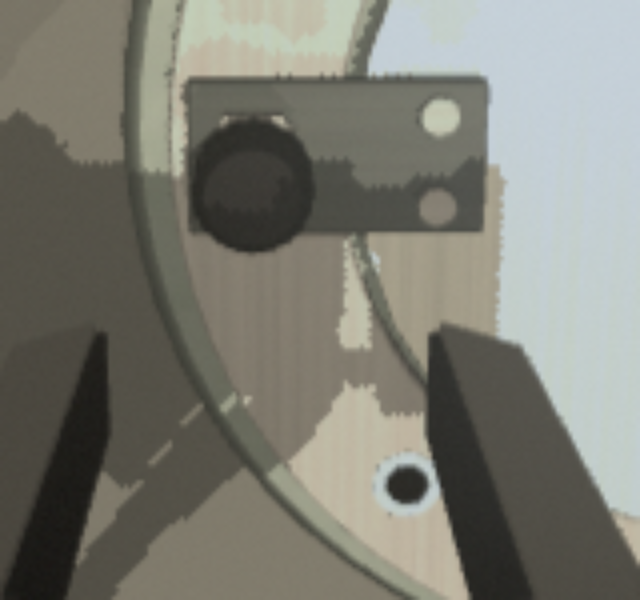

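Run:
```python
from h import *
st=np.load('st1.npy',allow_pickle=True).item(); p=pose('wrist',st)
print(cast(p,[(322.7,196),(322.7,196)],90)[0])
for C in ([608.3,16.6],[607.9,16]): print([ (C[0]+130*np.cos(np.radians(a)),C[1]+130*np.sin(np.radians(a))) for a in (134.6,181.4)])
# pixel where grasp centreline lies at height 80
```

```text
[518.717728   110.67176116  90.        ]
[(np.float64(517.0201031106288), np.float64(109.16338597882955)), (np.float64(478.33880632844614), np.float64(13.423816840155075))]
[(np.float64(516.6201031106289), np.float64(108.56338597882954)), (np.float64(477.93880632844616), np.float64(12.823816840155073))]
```

Emit:
send_rows --commands '[[[0.002, -0.001, 0.008], 0], [[0.004, -0.002, 0.022], 0], [[0.0055, -0.0027, 0.038], 0], [[0.0055, -0.0027, 0.054], 0], [[0.0055, -0.0027, 0.066], 0], [[0.0055, -0.0027, 0.074], 0], [[0.0055, -0.0027, 0.075], 0], [[0.0055, -0.0027, 0.075], 0]]'

```text
clock: 2.87
eef_pos: [517.8, 109.7, 105.3]
eef_rot: [-3.141, 0.0, 0.775]
wrist_force: [-0.2, 0.1, 0.7]
finger_gap: 47.1
```

Run:
```python
from h import *
st=manip.read_state(); print(st['eef_pos'],st['eef_rot'],st['wrist_force'])
im=manip.camera('wrist')[:,:,::-1].copy(); np.save('st2.npy',st,allow_pickle=True)
p=pose('wrist',st); Rt=R.from_euler('xyz',st['eef_rot']).as_matrix()
# mark tool axis at z=90
X=st['eef_pos'].copy(); X[2]=90; u=proj(p,X)[0]; print('axis px at z90',u)
cv2.drawMarker(im,tuple(int(round(a)) for a in u),(0,0,255),cv2.MARKER_CROSS,12,1)
cv2.imwrite("pics/wrist2.png",im)
```

```text
[517.80588083 109.74196056 105.34684301] [-3.14139769e+00  3.31359467e-04  7.75493246e-01] [-0.18544006  0.13754236  0.66044607]
axis px at z90 [325.53635609 235.53811215]
```

View pics/wrist2.png

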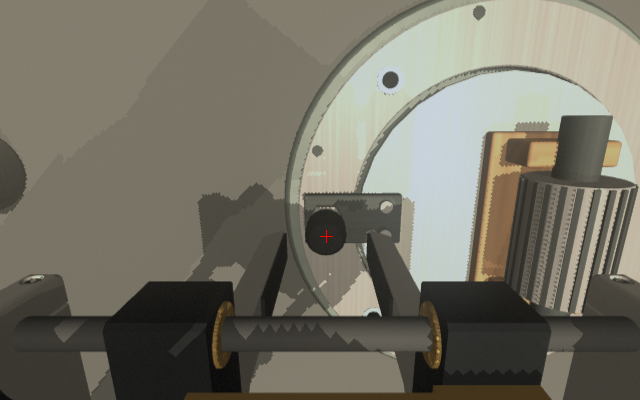

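The tool axis lands on the knob's centre, at about (326,233), so I'll descend and close.

Emit:
send_rows --commands '[[[0, 0, 0.005], 0], [[0, 0, 0.014], 0], [[0, 0, 0.024], 0], [[0, 0, 0.034], 0], [[0, 0, 0.041], 0], [[0, 0, 0.044], 0], [[0, 0, 0.044], 0], [[0, 0, 0.044], 0]]'

```text
clock: 3.58
eef_pos: [518.0, 110.0, 61.4]
eef_rot: [-3.142, 0.0, 0.776]
wrist_force: [0.6, -0.6, 0.1]
finger_gap: 47.0
```

Emit:
send_rows --commands '[[[0, 0, 0], 0], [[0, 0, 0], 0], [[0, 0, 0], 0], [[0, 0, 0], 0], [[0, 0, 0], 0], [[0, 0, 0], 0], [[0, 0, 0], 0], [[0, 0, 0], 0]]' --hand 1 --force 10

```text
clock: 4.25
eef_pos: [517.9, 110.3, 61.7]
eef_rot: [-3.141, -0.0, 0.776]
wrist_force: [-4.2, 3.5, 5.9]
finger_gap: 25.4
```

Emit:
send_rows --commands '[[[0, -0.0003, 0], 0], [[0, -0.0006, 0], 0], [[0, -0.0006, 0], 0], [[0, -0.0006, 0], 0], [[0, -0.0006, 0], 0], [[0, -0.0006, 0], 0], [[0, -0.0006, 0], 0], [[0, -0.0006, 0], 0]]' --force 40

```text
clock: 4.92
eef_pos: [517.7, 110.4, 61.7]
eef_rot: [3.141, -0.0, 0.776]
wrist_force: [-1.7, 0.2, 5.7]
finger_gap: 25.3
```

Emit:
send_rows --commands '[[[0, -0.0006, -0.001], 0], [[0, -0.0006, -0.003], 0], [[0, -0.0006, -0.005], 0], [[0, -0.0006, -0.007], 0], [[0, -0.0006, -0.009], 0], [[0, -0.0006, -0.011], 0], [[0, -0.0006, -0.0125], 0], [[0, -0.0006, -0.0125], 0]]'

```text
clock: 5.58
eef_pos: [517.0, 110.2, 73.0]
eef_rot: [3.141, 0.001, 0.776]
wrist_force: [5.6, -3.5, -12.5]
finger_gap: 25.2
```

Run:
```python
from h import *
st=manip.read_state(); print(st['eef_pos'],st['eef_rot'],st['wrist_force'],st['moment'])
im=manip.camera('wrist')[:,:,::-1].copy()
cv2.imwrite("pics/wrist3.png",im)
im=manip.camera('scene')[:,:,::-1].copy()
cv2.imwrite("pics/scene3.png",cv2.resize(im[120:300,250:450],None,fx=3,fy=3))
```

```text
[516.9789373  110.1743671   72.99990304] [3.14123498e+00 1.23200807e-03 7.75681794e-01] [  5.62546457  -3.45156172 -12.54930224] [-0.69801127 -1.23558322  0.01524558]
```

View pics/wrist3.png

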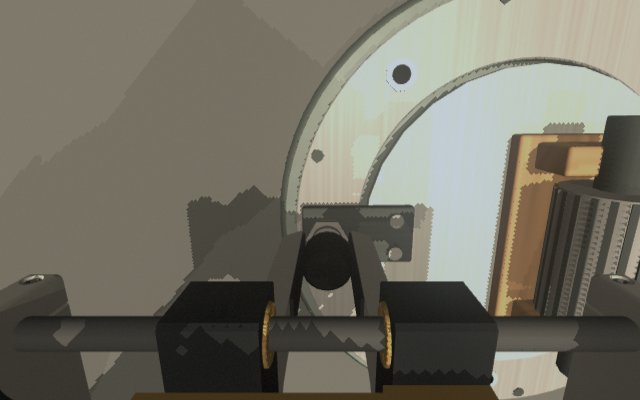

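View pics/scene3.png

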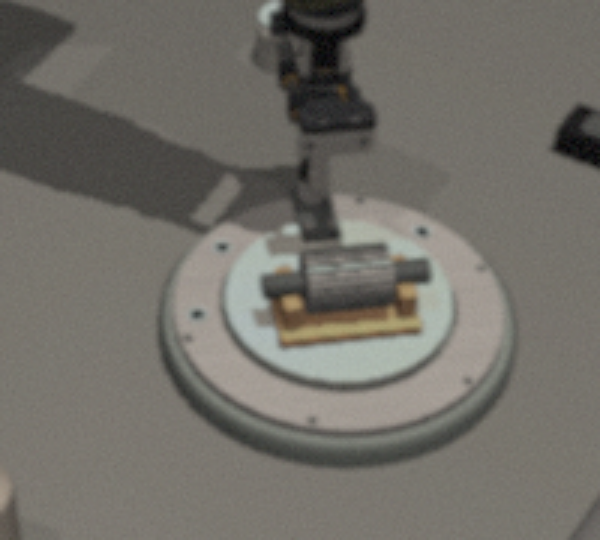

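Emit:
send_rows --commands '[[[-0.0007, 0.0001, -0.0005], -0.005], [[-0.0023, 0.0002, -0.0008], -0.0175], [[-0.0045, 0.0004, -0.0008], -0.035], [[-0.0077, 0.0006, -0.0008], -0.059], [[-0.0113, 0.0009, -0.0008], -0.087], [[-0.0154, 0.0013, -0.0008], -0.119], [[-0.0199, 0.0019, -0.0008], -0.154], [[-0.0244, 0.0027, -0.0008], -0.1885]]'

```text
clock: 6.35
eef_pos: [501.1, 91.4, 73.6]
eef_rot: [-3.141, 0.001, 0.966]
wrist_force: [4.5, -0.5, -12.7]
finger_gap: 25.3
```

Emit:
send_rows --commands '[[[-0.0052, 0.0002, 0], -0.04], [[-0.0104, 0.0006, 0], -0.08], [[-0.0156, 0.0012, 0], -0.12], [[-0.0208, 0.002, 0], -0.16], [[-0.0259, 0.0029, 0], -0.2], [[-0.031, 0.0041, 0], -0.241], [[-0.036, 0.0054, 0], -0.281], [[-0.041, 0.0069, 0], -0.321]]'

```text
clock: 7.02
eef_pos: [483.1, 54.0, 73.6]
eef_rot: [-3.14, 0.0, 1.287]
wrist_force: [3.8, 2.1, -13.4]
finger_gap: 25.5
```

Emit:
send_rows --commands '[[[-0.005, 0.0002, 0], -0.038], [[-0.0097, 0.0006, 0], -0.075], [[-0.014, 0.0011, 0], -0.108], [[-0.0181, 0.0016, 0], -0.14], [[-0.0217, 0.0021, 0], -0.168], [[-0.0248, 0.0027, 0], -0.192], [[-0.027, 0.0031, 0], -0.21], [[-0.0279, 0.0033, 0], -0.217]]'

```text
clock: 7.68
eef_pos: [478.2, 26.4, 73.8]
eef_rot: [-3.139, 0.0, 1.503]
wrist_force: [-0.9, 1.5, -12.2]
finger_gap: 25.1
```

Run:
```python
from h import *
st=manip.read_state(); print(st['eef_pos'],st['eef_rot'],st['wrist_force'])
np.save('st4.npy',st,allow_pickle=True)
cv2.imwrite("pics/wrist4.png",manip.camera('wrist')[:,:,::-1])
cv2.imwrite("pics/top4.png",manip.camera('top')[:,:,::-1])
```

```text
[478.19018214  26.36994103  73.76728102] [-3.13897194e+00  2.87415315e-05  1.50306010e+00] [ -0.8768749    1.51913409 -12.17388492]
```

View pics/wrist4.png

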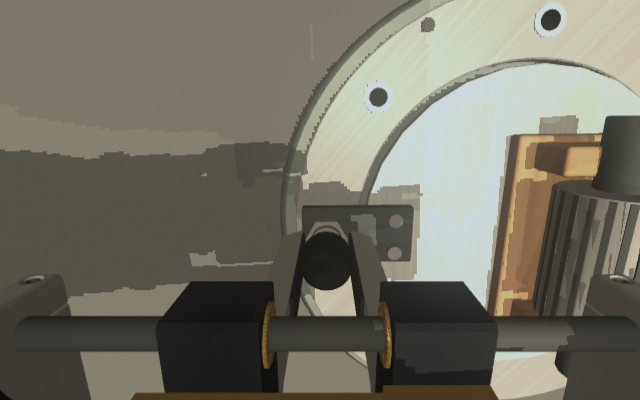

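View pics/top4.png

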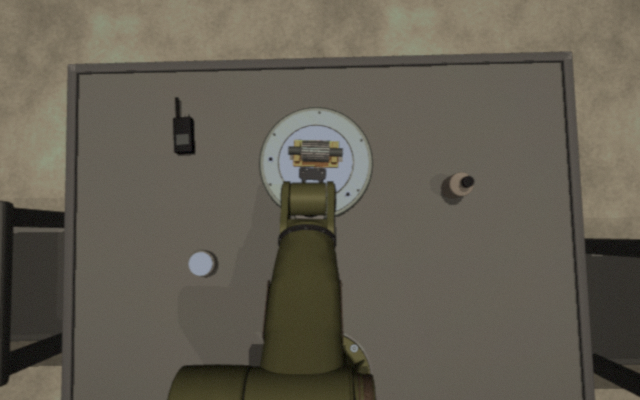

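Emit:
send_rows --commands '[[[0, 0, 0.0005], 0], [[0, 0, 0.001], 0], [[0, 0, 0.0015], 0], [[0, 0, 0.002], 0], [[0, 0, 0.0025], 0], [[0, 0, 0.0028], 0], [[0, 0, 0.0028], 0], [[0, 0, 0.0028], 0]]'

```text
clock: 8.45
eef_pos: [478.5, 26.5, 71.8]
eef_rot: [-3.14, 0.0, 1.502]
wrist_force: [-7.4, -1.2, -8.1]
finger_gap: 25.4
```

Emit:
send_rows --commands '[[[0, -0.0003, 0.0005], 0], [[0, -0.0005, 0.001], 0], [[0, -0.0005, 0.0015], 0], [[0, -0.0005, 0.002], 0], [[0, -0.0005, 0.0025], 0], [[0, -0.0005, 0.0025], 0], [[0, -0.0005, 0.0025], 0], [[0, -0.0005, 0.0025], 0]]' --force 8

```text
clock: 9.12
eef_pos: [478.7, 26.7, 70.8]
eef_rot: [3.141, 0.0, 1.502]
wrist_force: [-12.4, 0.4, 9.6]
finger_gap: 25.8
```

Emit:
send_rows --commands '[[[0, -0.0005, -0.0005], 0], [[0, -0.0005, -0.001], 0], [[0, -0.0005, -0.001], 0], [[0, -0.0005, -0.001], 0], [[0, -0.0005, -0.001], 0], [[0, -0.0005, -0.001], 0], [[0, -0.0005, -0.001], 0], [[0, -0.0005, -0.001], 0]]'

```text
clock: 9.78
eef_pos: [478.4, 26.7, 71.1]
eef_rot: [3.141, -0.0, 1.502]
wrist_force: [-6.7, 0.6, -0.7]
finger_gap: 25.8
```

Emit:
send_rows --commands '[[[-0.0005, -0.0001, 0], -0.004], [[-0.0015, -0.0002, 0], -0.011], [[-0.0025, -0.0003, 0], -0.019], [[-0.0036, -0.0003, 0], -0.027], [[-0.0047, -0.0003, 0], -0.035], [[-0.0058, -0.0003, 0], -0.044], [[-0.0068, -0.0002, 0], -0.052], [[-0.0075, -0.0002, 0], -0.058]]'

```text
clock: 10.45
eef_pos: [477.8, 19.1, 70.7]
eef_rot: [3.141, -0.0, 1.561]
wrist_force: [-1.1, 2.9, -3.9]
finger_gap: 25.6
```

Emit:
send_rows --commands '[[[-0.0004, 0, 0.0002], -0.003], [[-0.0008, 0, 0.0004], -0.006], [[-0.0012, 0, 0.0004], -0.009], [[-0.0016, 0, 0.0004], -0.012], [[-0.002, 0, 0.0004], -0.015], [[-0.0024, 0, 0.0004], -0.018], [[-0.0028, 0, 0.0004], -0.022], [[-0.0032, 0.0001, 0.0004], -0.025]]'

```text
clock: 11.12
eef_pos: [477.5, 15.9, 69.9]
eef_rot: [-3.142, -0.0, 1.586]
wrist_force: [3.1, 2.0, -11.6]
finger_gap: 25.9
```

Emit:
send_rows --commands '[[[0, 0, 0.0002], 0], [[0, 0, 0.0004], 0], [[0, 0, 0.0006], 0], [[0, 0, 0.0008], 0], [[0, 0, 0.001], 0], [[0, 0, 0.001], 0], [[0, 0, 0.001], 0], [[0, 0, 0.001], 0]]'

```text
clock: 11.78
eef_pos: [477.5, 15.9, 69.1]
eef_rot: [-3.142, 0.0, 1.585]
wrist_force: [2.4, 0.8, -11.1]
finger_gap: 25.9
```

Emit:
send_rows --commands '[[[0, 0, 0.0003], 0], [[0, 0, 0.0006], 0], [[0, 0, 0.0009], 0], [[0, 0, 0.0012], 0], [[0, 0, 0.0015], 0], [[0, 0, 0.0018], 0], [[0, 0, 0.002], 0], [[0, 0, 0.002], 0]]'

```text
clock: 12.45
eef_pos: [477.6, 15.9, 67.1]
eef_rot: [3.142, 0.0, 1.585]
wrist_force: [2.5, 1.1, -9.2]
finger_gap: 25.8
```

Emit:
send_rows --commands '[[[0, 0, 0.0007], 0], [[0, 0, 0.0014], 0], [[0, 0, 0.0021], 0], [[0, 0, 0.0028], 0], [[0, 0, 0.0035], 0], [[0, 0, 0.0041], 0], [[0, 0, 0.0045], 0], [[0, 0, 0.0045], 0]]'

```text
clock: 13.12
eef_pos: [477.5, 15.9, 62.5]
eef_rot: [3.142, -0.0, 1.585]
wrist_force: [1.2, 1.5, -7.8]
finger_gap: 25.6
```

Emit:
send_rows --commands '[[[0, 0, 0.0005], 0], [[0, 0, 0.001], 0], [[0, 0, 0.0015], 0], [[0, 0, 0.002], 0], [[0, 0, 0.0022], 0], [[0, 0, 0.0022], 0], [[0, 0, 0.0022], 0], [[0, 0, 0.0022], 0]]'

```text
clock: 13.78
eef_pos: [477.9, 15.9, 61.3]
eef_rot: [3.141, 0.0, 1.585]
wrist_force: [-2.7, 1.2, 6.2]
finger_gap: 25.4
```

The plunger has bottomed: z is 61.3 and Fz turned to +6, as it was at the first grasp. Next I open, rise and check.

Emit:
send_rows --commands '[[[0, 0, 0], 0], [[0, 0, 0], 0], [[0, 0, 0], 0], [[0, 0, 0], 0], [[0, 0, 0], 0], [[0, 0, 0], 0], [[0, 0, 0], 0], [[0, 0, 0], 0]]' --hand 0

```text
clock: 14.45
eef_pos: [477.5, 15.9, 60.3]
eef_rot: [-3.142, 0.0, 1.585]
wrist_force: [0.4, 0.0, 0.7]
finger_gap: 46.9
```

Emit:
send_rows --commands '[[[0, 0, -0.005], 0], [[0, 0, -0.015], 0], [[0, 0, -0.03], 0], [[0, 0, -0.05], 0], [[0, 0, -0.075], 0], [[0, 0, -0.1], 0], [[0, 0, -0.115], 0], [[0, 0, -0.12], 0]]'

```text
clock: 15.12
eef_pos: [478.4, 15.9, 183.7]
eef_rot: [3.137, 0.0, 1.585]
wrist_force: [-0.6, 0.5, 0.5]
finger_gap: 47.1
```

Run:
```python
from h import *
st=manip.read_state(); print(st['eef_pos'],st['eef_rot'],st['wrist_force'])
np.save('st5.npy',st,allow_pickle=True)
im=manip.camera('wrist')[:,:,::-1]
cv2.imwrite("pics/wrist5.png",im)
im=manip.camera('scene')[:,:,::-1]
cv2.imwrite("pics/scene5.png",cv2.resize(im[120:300,250:450],None,fx=3,fy=3))
```

```text
[478.42723758  15.90439109 183.74787843] [3.13694914e+00 2.30533450e-04 1.58534773e+00] [-0.60216201  0.54832573  0.52474373]
```

View pics/wrist5.png

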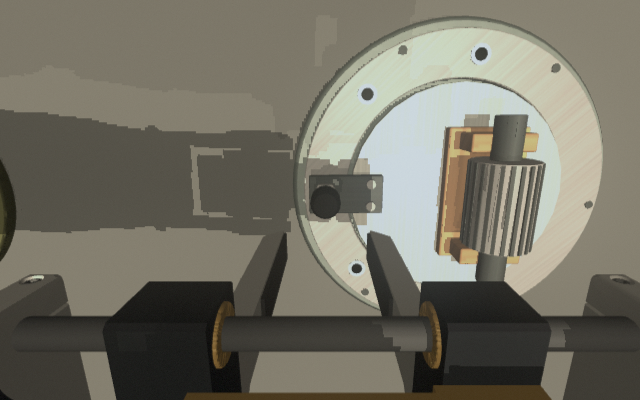

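View pics/scene5.png

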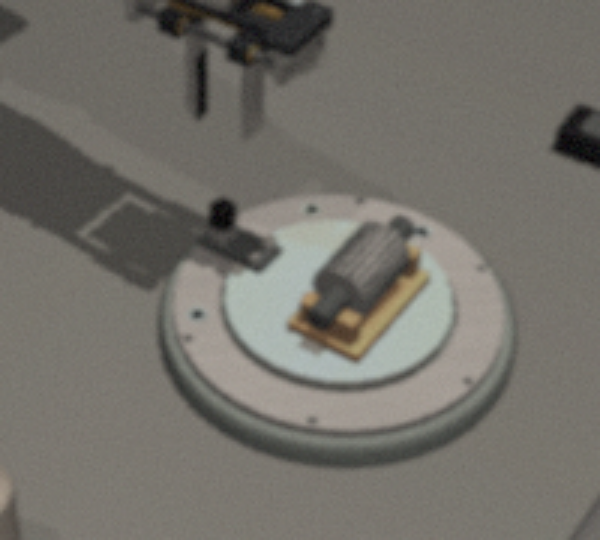

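Run:
```python
from h import *
im=manip.camera('scene')[:,:,::-1].copy(); cv2.imwrite('pics/scene6.png',im)
ps=pose('scene')
def knob(img,x0,x1,y0,y1,th):
    m=(img[y0:y1,x0:x1].max(2)<th).astype(np.uint8); n,l,s,c=cv2.connectedComponentsWithStats(m)
    for i in range(1,n):
        if s[i][4]>20: print(s[i]+np.array([x0,y0,0,0,0]),c[i]+[x0,y0])
print('before'); knob(cv2.imread('pics/scene0.png'),340,370,170,202,45)
print('after'); knob(im,305,345,180,215,45)
for nm,a in (('b',134.6),('a',181.4)):
    for lift in (0,10):
        X=[608.3+130*np.cos(np.radians(a)),16.6+130*np.sin(np.radians(a))]
        print(nm,lift,proj(ps,[X+[66+lift],X+[90+lift]]).round(1).tolist())
st=np.load('st5.npy',allow_pickle=True).item(); p=pose('wrist',st)
print(cast(p,[325.5,202],90), cast(p,[[367.5,94],[481,54],[357,268]],36))
H=cast(p,[[367.5,94],[481,54],[357,268]],36)[:,:2]-[608.3,16.6]; print(np.degrees(np.arctan2(H[:,1],H[:,0])),np.hypot(*H.T))
a=cv2.resize(cv2.imread('pics/scene0.png')[165:215,330:380],None,fx=7,fy=7); b=cv2.resize(im[175:225,300:350],None,fx=7,fy=7)
cv2.imwrite('pics/cmp.png',np.hstack([a,b]))
```

```text
before
[351 175   7  10  57] [354.05263158 179.28070175]
after
[320 187   8  10  62] [323.58064516 191.43548387]
b 0 [[354.4, 181.4], [354.8, 175.1]]
b 10 [[354.6, 178.8], [354.9, 172.4]]
a 0 [[324.1, 193.9], [324.2, 187.5]]
a 10 [[324.2, 191.2], [324.2, 184.8]]
[[478.57826753  16.12889368  90.        ]] [[517.48684097 108.87931187  36.        ]
 [621.25357274 145.81652328  36.        ]
 [514.62861571 -73.61726474  36.        ]]
[ 134.54120137   84.27539354 -136.07610341] [129.4700786  129.8641788  130.05184771]
```

View pics/cmp.png

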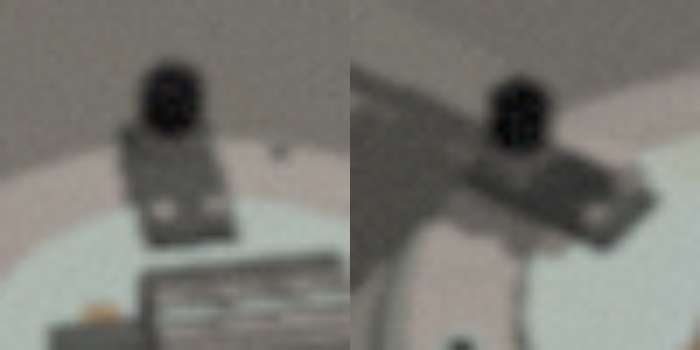

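```bash
python3 -c "
from cell import manip
print(manip.read_state()['wrist_force']); print(manip.sign_off())"
```

```text
[-0.21653555 -0.01661947 -0.11968699]
the job is handed in; nothing more can be done
None
```

The platter is at its next counter-clockwise stop with the pin down in the hole. I handed the job in at about 15 s of the 51 s allowed.

**What I did:**
- I gripped the knob and lifted the plunger about 12 mm.
- I swung the platter about 41°, lowered the pin onto the ring and relaxed the grip to 8 N.
- I fed it slowly round until the pin dropped, followed the knob down until it bottomed, then opened and rose clear.

**Checks that agreed:**
- **Seating by feel:** the tool bottomed at z 61.3 mm, against 61.7 mm at the first grasp. The force there flipped from -7.8 N to +6.2 N, so the pin was pressed onto its seat.
- **Seating by camera:** the scene camera puts the knob within about 1 mm of its home height. A pin still riding on the ring would show 10 mm higher.
- **Right hole:** the wrist view shows the starting hole empty and the hole after the target still open, with the knob between them.
- **Forces:** tangential force stayed at about 3 N or less in the readings after each move. The largest sideways reading was a brief 12 N radially, seen when I first lowered the pin onto the ring; I eased it off.

**Checks that were loose or disagreed:**
- The camera angles for the target hole gave 46.7° to 47.4° of swing, but the pin dropped at about 46° by tool position. That is within calibration and grip offset.
- I did not do a separate push test of the lock. I saw no sign that the bottle, tin or radio had been disturbed, but I did not measure their positions at the end.

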